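Unlock the test jig and load the board carrier

TASK

Undo the lock screw on top of the blue test jig until its brass pin is clear of the slot; the thread may be right- or left-handed, so try gently both ways to find which one gives. Then take the board carrier by its orange handle and slide it, front edge first, under the yellow beam until it is fully home against the back stop. Leave it lying flat there with the lock undone, let go, and do not disturb anything else on the bench.

Things in the scene. Friction and masses are not known exactly. Their poses are not given: they have to be found in the camera images.
- jig: Blue and aluminium test jig fixed to the bench. Origin at its underside on the bench; x is the insertion direction, into the slot. In its frame, mm: base plate x -100 to 60, y +-75, top face z 12, on which the carrier slides. Guide rails, inner faces y +-36.8, x -20 to 45, flaring to about y +-48 at x -55, tops at z 19. Fixed yellow beam x 0 to 30, underside z 24 (slot 12 mm high).
- slot_mouth (a point): Middle of the slot mouth: jig (0, 0, 12) mm, on the plate's top face below the front face of the yellow beam. Axes as the jig's.
- back_stop (a point): Foot of the back stop's face at the slot's end: jig (45, 0, 12) mm. The carrier's front edge rests against it when home.
- head_edge (a point): Lower front edge of the jig's overhanging blue head: jig (-40, 0, 125) mm. The head spans x -40 to 45, y +-75, z 125 to 165 mm, on cheeks at |y| 47 to 75, x 0 to 45. It hangs over the slot mouth: at the end of the push a gripper on the carrier's handle has to lean back about 40 degrees, fingers pointing forward and down.
- lock_knob (a joint): Lock screw on the jig's head (rad). 0 = locked, against its stop: a 14 mm brass pin stands in the slot at jig x 12, y 0 mm, its end 2.5 mm above the plate. Undoing raises it 8 mm per rad: clear of the carrier from 0.82; the screw ends at 1.4. The wrong way is solid; the right way turns against 0.1 N m and stays put. Which way is not marked; maybe left-handed: try both and feel.
- knob_grip (a point): On the knob's axis in the middle of its red wing, 195 mm above the bench. The wing is 50 mm long (this point's x axis), 14 mm thick (its y axis) and 28 mm high, from 16 mm below this point to 12 mm above. The point turns with the knob.
- carrier: Loose board carrier, about 180 g, flat on the bench: black tray 102 (x) x 70 (y) x 8 mm with a green circuit board on top (parts rise 2 mm above the tray) and an upright orange handle at its rear. Origin at the centre of its underside; x points from the handle to the front edge, which enters the slot first.
- handle (a point): Grip point of the carrier's orange handle, at carrier (-39, 0, 34) mm. The handle is a fin 24 mm long (x), 12 mm thick (y), from 8 to 54 mm above the carrier's underside: pinch it across y.
- carrier_front (a point): Middle of the carrier's front edge at its underside, carrier (51, 0, 0) mm. Axes as the carrier's.
- spool_red: Bystander: wire spool, red, 72 mm wide, 45 mm high. Origin at the centre of its underside. Leave alone.
- spool_yellow: Bystander: wire spool, yellow, 72 mm wide, 45 mm high. Origin at the centre of its underside. Leave alone.
- multimeter: Bystander: orange multimeter, 140 x 75 x 32 mm, lying flat. Origin at the centre of its underside. Leave alone.
- cup: Bystander: white cup, 76 mm wide, 90 mm high. Origin at the centre of its underside. Leave alone.
- screwdriver: Bystander: yellow-handled screwdriver, 170 mm long, lying along its x. Origin at the centre of its underside. Leave alone.
- pliers: Bystander: blue-handled pliers, about 150 mm long, 12 mm high. Origin at the centre of its underside. Leave alone.
- jar: Bystander: clear jar with blue lid, 60 mm wide, 60 mm high. Origin at the centre of its underside. Leave alone.

How it is judged:
By the outcome, as a careful person would: the job done as asked, in the order asked, and still so for the second after the job is handed in, with the robot touching nothing.
It also fails if it takes over 54 s, if anything falls off the work surface, if the arm or the gripper's body presses on something with over 40 N, if the wrist force passes 120 N, or if a joint passes its speed limit or range.

ROBOT

A 6-joint arm with a two-finger parallel gripper is mounted at the origin on the work surface. World frame = base frame: x ahead of the robot, y to its left, z up, the work surface at z = 0. Lengths are in m, angles in rad, forces in N, time in s.
With the tool pointing down it reaches from about 0.35 to 0.85 m from the base axis. Payload 8.1 kg.
Tool frame: the origin (TCP) lies midway between the tips of the shut fingers; the grasp point (between the pads) lies 19 mm behind it (robot.grip_point_offset is the distance from the TCP to the grasp point, in m); z points along the fingers, y is the line along which they close (so a half turn about z gives the same grasp; the last joint's range is limited). The gripper opens to 93 mm and grips with 3 to 60 N. Pads are 15 mm wide; open, the fingers measure 128 mm over their backs; the gripper's body (75 mm by 188 mm) begins 65 mm behind the grasp point.
Start: joints at [1.101, 0.13, 1.488, -0, 1.523, -0.085], TCP at [0.225, 0.556, 0.219] pointing down, gripper open.
Joint ranges: [-2.96, 2.96], [-0.89, 2.26], [0.02, 2.5], [-1.34, 4.48], [0, 2.73], [-2.66, 2.66]. Speed limits (rad/s): [2.39, 2.39, 2.79, 3.14, 3.14, 3.14].

INTERFACE

Orientations are given as a rotation vector (axis times angle).
In Python, from plant import robot, read_camera, job gives the robot as it stands.
- The arm moves only by the shell command python3 -m inch 'ROWS' [FORCE]. ROWS is JSON, one flat list of numbers, 5 for each row, row after row: the shift along the world's x, y, z in mm, then the turn about the world's z in degrees, then the opening in per cent of the stroke, from 0 (shut) to 100 (fully open). In form: [dx, dy, dz, yaw, hand, dx, dy, dz, yaw, hand, ...]. A call has 1 to 10 rows; each row is the pose to reach, as a shift and turn from the pose commanded when the call began; what a row does not reach only later rows make up. A row lasts 1/12 s, in which the tool goes at most 41.7 mm and 7.16 degrees, less where a joint would pass 70% of its speed; a pose out of reach is approached as far as the arm can. A call with a gripper value outside its range is refused whole. The fingers move at their own pace and stop on an object; FORCE is the grip in N (left out, the last holds). Time passes only in rows, so rows that repeat a pose let the fingers close. It gives the time, the measured TCP pose, the force, the opening and the grip force at its end, in the units of the state.
- robot.read_state(): the state, without advancing time (a new reading comes with each control period).
- read_camera(name): name is "scene" or "top"; returns a dict with "image" (400x640x3 uint8, blue, green, red), "K" (3x3 intrinsics, pixels), "extrinsics" (4x4, takes a point from world to camera coordinates). Camera axes: x right, y down, z forward; pixel columns grow to the right and rows downward; lengths in m; the calibration is good to about 2 mm. A picture is of the moment at which its call begins. There is no depth.
- job.close_job(): hands the job in; it is judged then, once.
The state is a dict: "t": time; "q": joint angles; "dq": joint speeds; "joint_torque": joint torques, N m; "tool_pos": TCP position; "orientation": TCP orientation; "force": force on the tool from outside, world axes, zero at the start; "wrist_torque": the same for the moment, N m; "opening": finger opening in m; "gripper_force": force on a finger pad.
Only numpy, scipy, OpenCV 4.12 (cv2) and the standard library are available. Lean on these libraries where they do the work, as an engineer would, in place of code of your own. Each camera call takes 0.05 s, during which the arm holds its last target. There are 200 camera calls.

## Working session

There is one attempt and no reset: what is moved stays moved. The work goes in short steps, Python scripts to look and compute and a shell command to move; the robot and the scene stay as the last step left them, time stands still between calls to the robot, and variables do not carry over. Pictures are saved under pics/ and viewed, at most 10 in all, crops included, and the job is handed in when it is done.

```bash
ls; mkdir -p pics
python3 - <<'E'
from plant import robot, read_camera
import cv2,numpy as np
for n in("scene","top"):
    c=read_camera(n); cv2.imwrite(f"pics/{n}0.png",c["image"]); np.savez(f"{n}0.npz",**c); print(n,c["K"].tolist(),np.round(c["extrinsics"],3).tolist())
s=robot.read_state(); print(s)
E
```

```text
pics
scene [[366.66201265610596, 0.0, 320.4053577579546], [0.0, 366.66201265610596, 193.89912911192286], [0.0, 0.0, 1.0]] [[-0.587, 0.81, 0.014, 0.303], [0.696, 0.513, -0.502, -0.353], [-0.414, -0.285, -0.864, 1.365], [0.0, 0.0, 0.0, 1.0]]
top [[384.6738148595475, 0.0, 311.24764824487977], [0.0, 384.6738148595475, 202.4803674757371], [0.0, 0.0, 1.0]] [[0.018, -1.0, 0.014, 0.004], [-0.994, -0.02, -0.11, 0.572], [0.11, -0.012, -0.994, 1.065], [0.0, 0.0, 0.0, 1.0]]
{'t': 0.1, 'q': array([ 1.10056931e+00,  1.31079495e-01,  1.48914124e+00, -1.78599429e-05,
        1.52303816e+00, -8.53894312e-02]), 'dq': array([ 0.00099897, -0.00183029, -0.00382798,  0.00232639,  0.00134416,
        0.00013717]), 'joint_torque': array([-2.82345663e-04, -5.61341357e+01, -4.93097091e+01,  7.69343670e-02,
        2.91045610e-02, -6.76420200e-05]), 'tool_pos': array([0.22499057, 0.55566294, 0.21771204]), 'orientation': array([-6.00692454e-01, -3.08318073e+00,  2.52430518e-03]), 'force': array([ 0.31525464, -0.45688498, -0.13535889]), 'wrist_torque': array([-0.00275383,  0.02251171,  0.01967646]), 'gripper_force': 0.0, 'opening': 0.09278123483054086}
```

View pics/scene0.png

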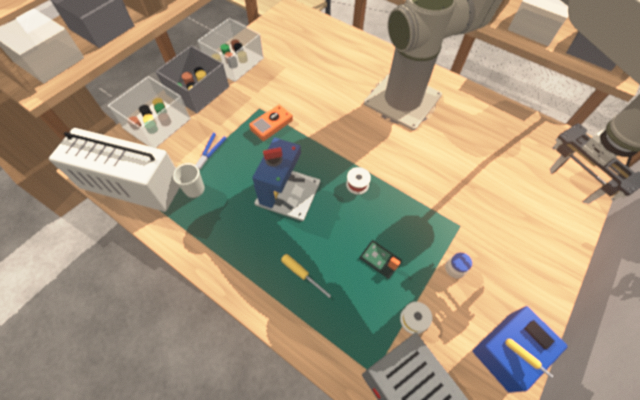

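View pics/top0.png

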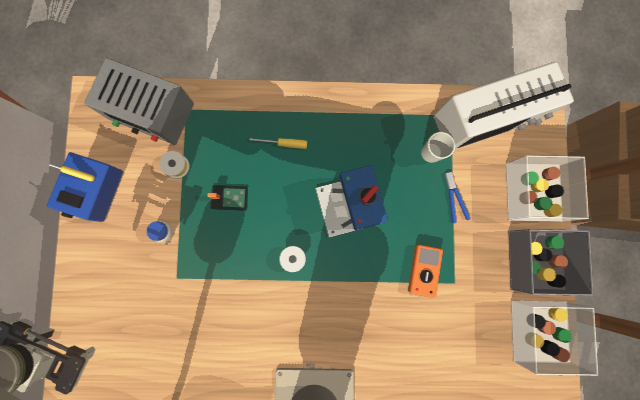

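The scene view shows the jig at (285,185) with its red knob at (273,155), the carrier at (380,258) and the handle at (394,264). In the top view the head is at (363,197), the wing at (370,193), the plate at (335,208), and the carrier at (229,197) with its orange handle at (213,196). Insertion runs roughly along world -y.

```bash
cat > h.py <<'E'
import numpy as np,cv2
def load(n,new=True):
    from plant import read_camera
    return read_camera(n)
def ray(c,uv,z):
    K,E=c["K"],c["extrinsics"];R,t=E[:3,:3],E[:3,3];o=-R.T@t
    uv=np.atleast_2d(uv).astype(float);d=np.c_[uv,np.ones(len(uv))]@np.linalg.inv(K).T@R
    return o+d*((z-o[2])/d[:,2:])
def proj(c,P):
    P=np.atleast_2d(P);q=P@c["extrinsics"][:3,:3].T+c["extrinsics"][:3,3];q=q@c["K"].T
    return q[:,:2]/q[:,2:]
def blob(c,lo,hi,box):
    hsv=cv2.cvtColor(c["image"],cv2.COLOR_BGR2HSV);m=np.zeros(hsv.shape[:2],np.uint8)
    x0,y0,x1,y1=box;m[y0:y1,x0:x1]=cv2.inRange(hsv,np.array(lo),np.array(hi))[y0:y1,x0:x1]
    n,l,s,ce=cv2.connectedComponentsWithStats(m);k=1+np.argmax(s[1:,4])
    return (l==k).astype(np.uint8),s[k],ce[k]
def rect(c,m,z):
    cs=max(cv2.findContours(m,cv2.RETR_EXTERNAL,cv2.CHAIN_APPROX_NONE)[0],key=len)[:,0]
    r=cv2.minAreaRect((ray(c,cs,z)[:,:2]*1000).astype(np.float32));return r
E
python3 - <<'E'
from h import *
c=dict(np.load("top0.npz"));s=dict(np.load("scene0.npz"))
m,st,ce=blob(c,(100,80,40),(125,255,255),(330,150,400,250));print("head",st,rect(c,m,.165))
m|=blob(c,(0,120,60),(9,255,255),(350,170,400,220))[0];k=np.ones((3,3),np.uint8);m=cv2.morphologyEx(m,cv2.MORPH_CLOSE,k);print("head+wing",rect(c,m,.165))
for lo,hi in(((0,120,50),(9,255,255)),((170,120,50),(180,255,255))):
    try:
        m,st,ce=blob(c,lo,hi,(350,170,400,220));print("wing",st,ce,ray(c,ce,.207),rect(c,m,.207))
    except Exception as e:print(e)
m,st,ce=blob(c,(3,150,120),(20,255,255),(195,180,225,212));print("handle",st,ce,ray(c,ce,.054))
m,st,ce=blob(c,(0,0,0),(180,255,60),(200,175,255,220));print("tray",st,rect(c,m,.008))
m,st,ce=blob(s,(0,120,50),(9,255,255),(255,140,290,170));print("s wing",st,ce,ray(s,ce,.200))
m,st,ce=blob(s,(3,150,120),(20,255,255),(380,250,410,280));print("s handle",st,ce,ray(s,ce,.04))
a=cv2.resize(c["image"][140:260,190:410],None,fx=3.6,fy=3.6,interpolation=cv2.INTER_CUBIC)
cv2.imwrite("pics/a.png",a)
E
```

```text
head [ 340  165   48   65 1682] ((573.731201171875, -113.25930786132812), (148.47372436523438, 87.40489959716797), 15.859521865844727)
head+wing ((573.731201171875, -113.25930786132812), (148.47372436523438, 87.40489959716797), 15.859521865844727)
wing [361 185  17  19 126] [369.03968254 194.20634921] [[ 0.57526121 -0.12184065  0.207     ]] ((575.5887451171875, -122.08325958251953), (14.94002914428711, 52.57828140258789), 51.974700927734375)
wing [376 189   2   2   2] [376.5 189.5] [[ 0.5870457  -0.13981325  0.207     ]] ((587.0458984375, -139.81344604492188), (3.460278034210205, 0.0), 135.7725372314453)
handle [208 193  12   6  61] [213.54098361 195.45901639] [[0.58383163 0.28741824 0.054     ]]
tray [211 185  36  26 390] ((584.9277954101562, 253.82510375976562), (102.55059051513672, 71.1150131225586), 88.53018951416016)
s wing [263 148  19  12 157] [272.24203822 153.59872611] [[ 0.58168035 -0.11589969  0.2       ]]
s handle [389 257  11  12  90] [393.65555556 262.46666667] [[0.58640063 0.29726438 0.04      ]]
```

View pics/a.png

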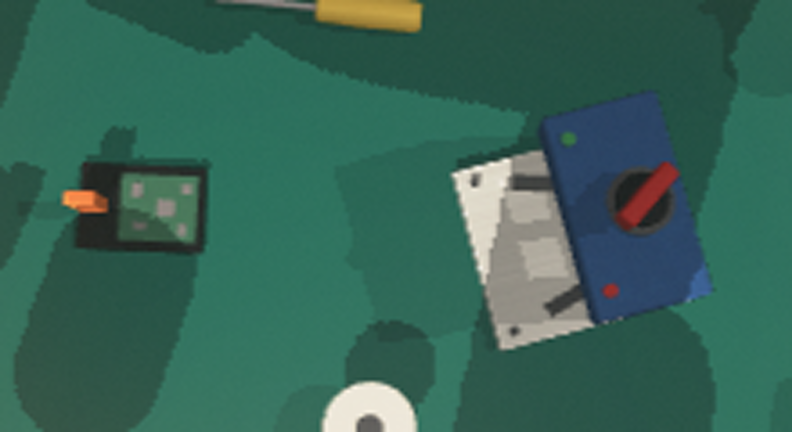

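The head measures 148x87 mm (150x85 expected). The wing at (575,-122) agrees with jig (12,0), and the tray at 102x71 matches its given size. Jig origin is about (573,-111) with its x axis at yaw -74°. The wing's long axis is at -38°, so the tool must turn -16°. Moving above the knob.

```bash
python3 -m inch '[20,-36,40,0,60, 37,-72,42,-2,60, 55,-107,42,-4,60, 74,-143,42,-5,60, 92,-178,42,-6,60, 111,-214,42,-7,60, 129,-250,42,-8,60, 148,-286,42,-8,60, 166,-321,42,-8,60, 184,-357,42,-8,60]' 20
python3 -m inch '[18,-36,0,-1,60, 37,-71,0,-2,60, 55,-107,0,-3,60, 74,-143,0,-4,60, 92,-178,0,-5,60, 111,-214,0,-6,60, 129,-250,0,-7,60, 148,-286,0,-8,60, 166,-321,0,-8,60, 166,-321,0,-8,60]'
python3 - <<'E'
from plant import robot
from scipy.spatial.transform import Rotation as R
s=robot.read_state();print(s['t'],s['tool_pos'],s['q'],R.from_rotvec(s['orientation']).as_matrix().round(3).tolist())
E
```

```text
t: 0.93
tool_pos: [0.4095, 0.1971, 0.2604]
orientation: [-0.814, -3.034, 0.0]
force: [1.2, 1.1, 0.1]
opening: 0.0557
gripper_force: 0.0
t: 1.77
tool_pos: [0.5761, -0.1279, 0.2584]
orientation: [-1.031, -2.966, 0.003]
force: [1.0, -0.1, -1.0]
opening: 0.0559
gripper_force: 0.0
1.7667 [ 0.57612186 -0.12790116  0.25836164] [-0.30396409  0.09254448  1.45695893 -0.00212465  1.59395186 -1.20590703] [[-0.785, 0.62, -0.002], [0.62, 0.785, -0.001], [0.001, -0.003, -1.0]]
```

```bash
python3 -m inch '[0,0,-20,0,60, 0,0,-45,0,60, 0,0,-65,0,60, 0,0,-76,0,60, 0,0,-76,0,60, 0,0,-76,0,0, 0,0,-76,0,0, 0,0,-76,0,0, 0,0,-76,0,0, 0,0,-76,0,0]' 30
python3 - <<'E'
from h import *
from plant import robot
s=robot.read_state();print(s['q'],s['wrist_torque'])
c=load("top");np.savez("top1.npz",**c)
cv2.imwrite("pics/b.png",cv2.resize(c["image"][110:270,290:450],None,fx=3.6,fy=3.6))
E
```

```text
t: 2.6
tool_pos: [0.5758, -0.122, 0.1858]
orientation: [1.023, 2.968, 0.0]
force: [-0.4, 0.2, -0.1]
opening: 0.0272
gripper_force: 0.0
[-2.95853678e-01  1.14736895e-01  1.56513698e+00 -3.95958073e-05
  1.45983218e+00 -1.20267807e+00] [-0.0583904  -0.00252506 -0.00468638]
```

View pics/b.png

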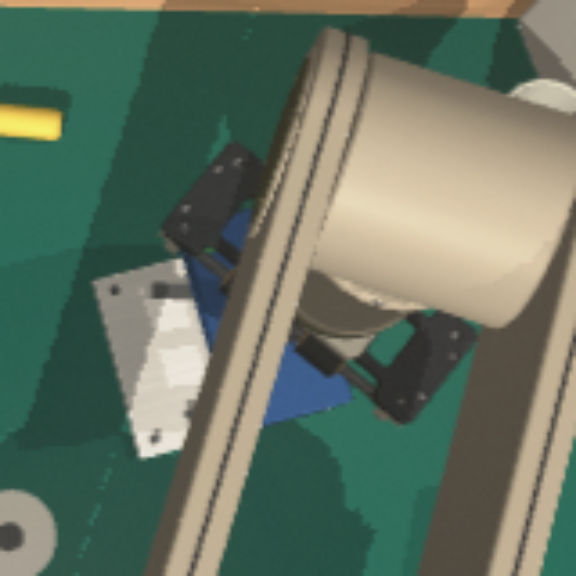

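The picture shows the arm over the knob with the gripper's 188 mm wide body lying across the head; the plate is clear at its left. Finishing the close, then testing a gentle turn.

```bash
python3 -m inch '[0,0,0,0,0, 0,0,0,0,0, 0,0,0,0,0, 0,0,0,0,0, 0,0,0,2,0, 0,0,0,4,0, 0,0,0,4,0]' 30
python3 - <<'E'
from plant import robot
s=robot.read_state();print(s['q'],s['wrist_torque'],s['joint_torque'])
E
```

```text
t: 3.23
tool_pos: [0.5764, -0.121, 0.1852]
orientation: [0.916, 3.003, 0.003]
force: [3.2, 4.3, 0.1]
opening: 0.0145
gripper_force: 32.0
[-0.29530091  0.11548552  1.5654708   0.0019483   1.45838809 -1.27404931] [ 0.63180465 -0.81659975 -0.64488283] [ -2.15061575 -54.17618394 -46.94457293  -1.90600298   1.29813239
  -1.45821679]
```

```bash
python3 -m inch '[0,0,0,-2,0, 0,0,0,-4,0, 0,0,0,-4,0]' 30
python3 -c "
from plant import robot
s=robot.read_state();print(s['wrist_torque'])"
python3 -m inch '[0,0,0,-2,0, 0,0,0,-4,0, 0,0,0,-4,0]' 30
python3 -c "
from plant import robot
s=robot.read_state();print(s['wrist_torque'])"
```

```text
t: 3.48
tool_pos: [0.5764, -0.121, 0.1852]
orientation: [1.026, 2.967, 0.003]
force: [5.6, 4.4, -0.1]
opening: 0.0139
gripper_force: 29.6
[ 0.59855228 -0.80105489 -0.04361471]
t: 3.73
tool_pos: [0.5763, -0.1209, 0.1852]
orientation: [1.129, 2.93, 0.003]
force: [4.0, 3.8, -0.4]
opening: 0.0135
gripper_force: 29.8
[ 0.67491479 -0.74830567 -0.10151409]
```

```bash
python3 -m inch '[0,0,0,-3,0, 0,0,0,-6,0, 0,0,0,-8,0, 0,0,0,-8,0]' 30
python3 -c "
from plant import robot
s=robot.read_state();print(s['wrist_torque'])"
```

```text
t: 4.07
tool_pos: [0.5765, -0.1207, 0.1852]
orientation: [1.33, 2.844, 0.004]
force: [5.7, 4.9, -0.1]
opening: 0.0135
gripper_force: 29.9
[ 0.80051663 -0.81830738 -0.04240113]
```

Turning the negative way gives freely: torque stays about 0.1, against 0.64 the other way. Turning about 56° more, for roughly 1.19 rad in total.

```bash
python3 -m inch '[0,0,0,-7,0, 0,0,0,-14,0, 0,0,0,-21,0, 0,0,0,-28,0, 0,0,0,-35,0, 0,0,0,-42,0, 0,0,0,-49,0, 0,0,0,-56,0, 0,0,0,-56,0]' 30
python3 -c "
from plant import robot
from scipy.spatial.transform import Rotation as R
s=robot.read_state();print(s['wrist_torque'],s['q'],R.from_rotvec(s['orientation']).as_matrix()[:,1])"
```

```text
t: 4.82
tool_pos: [0.5778, -0.1204, 0.1852]
orientation: [2.515, 1.879, 0.009]
force: [13.2, 5.6, -4.2]
opening: 0.014
gripper_force: 30.0
[ 0.95180353 -2.13670977  0.10186414] [-0.29437977  0.11600794  1.56487872  0.00342534  1.45565454 -0.00751194] [ 0.95901106 -0.28332318  0.0050762 ]
```

```bash
python3 -m inch '[0,0,0,0,60, 0,0,0,0,60, 0,0,0,0,60, 0,0,0,0,60, 0,0,30,0,60, 0,0,70,0,60, 0,40,80,3,60, 1,80,80,6,60, 2,120,80,9,60, 3,160,80,12,60]'
python3 -m inch '[2,40,0,3,60, 4,80,0,3,60, 6,120,0,3,60, 7,160,0,3,60, 8,200,0,3,60, 8,240,0,3,60, 8,254,0,3,60, 8,254,0,3,60]'
python3 - <<'E'
from h import *
from plant import robot
from scipy.spatial.transform import Rotation as R
c=load("top");np.savez("top2.npz",**c)
m,st,ce=blob(c,(0,120,50),(9,255,255),(345,165,405,225));print("wing",st,ray(c,ce,.207),rect(c,m,.207))
m,st,ce=blob(c,(100,80,40),(125,255,255),(330,150,400,250));print("head",st,rect(c,m,.165))
s=robot.read_state();print(s['q'],R.from_rotvec(s['orientation']).as_matrix()[:,1],s['force'],s['wrist_torque'])
E
```

```text
t: 5.65
tool_pos: [0.5781, 0.0392, 0.2653]
orientation: [2.297, 2.143, 0.001]
force: [1.1, 0.4, -0.3]
opening: 0.0556
gripper_force: 0.0
t: 6.32
tool_pos: [0.5852, 0.2956, 0.2639]
orientation: [-2.236, -2.205, 0.001]
force: [-0.1, -0.2, -0.3]
opening: 0.0558
gripper_force: 0.0
wing [359 189  22  11 143] [[ 0.57600951 -0.12238378  0.207     ]] ((575.9029541015625, -122.98453521728516), (49.71511459350586, 17.2554931640625), 74.26991271972656)
head [ 340  165   48   65 1684] ((573.4806518554688, -112.98811340332031), (148.8098907470703, 88.06461334228516), 15.85146427154541)
[ 3.86350690e-01  2.67512776e-01  1.25095132e+00 -2.79075923e-04
  1.62420146e+00  4.01864753e-01] [ 9.99879040e-01 -1.55284776e-02 -8.78409470e-04] [ 0.16841333 -0.87631464 -0.67117422] [-0.03999133  0.04675956  0.01268289]
```

The knob turned -67.7° (1.18 rad), so the lock is undone and the jig has not moved. The moves have no tilt axis, so I'll test how the arm behaves at the edge of its reach, in free air.

```bash
python3 -m inch '[36,18,10,0,60, 72,36,20,0,60, 108,54,20,0,60, 144,72,20,0,60, 180,90,20,0,60, 216,108,20,0,60, 252,126,20,0,60, 288,144,20,0,60]'
python3 -m inch '[0,0,0,0,60]'
python3 -c "
from plant import robot
from scipy.spatial.transform import Rotation as R
s=robot.read_state();print(s['q'],R.from_rotvec(s['orientation']).as_matrix().round(3))"
```

```text
t: 7.03
tool_pos: [0.7831, 0.3868, 0.2733]
orientation: [2.238, 2.192, 0.038]
force: [21.3, 8.6, 33.7]
opening: 0.0559
gripper_force: 0.0
t: 7.12
tool_pos: [0.7807, 0.3861, 0.258]
orientation: [2.244, 2.198, 0.009]
force: [0.6, -0.0, -5.5]
opening: 0.0561
gripper_force: 0.0
[3.99944764e-01 1.13276393e+00 3.42492748e-02 1.19915053e-03
 1.96903069e+00 4.21141607e-01] [[ 0.021  1.     0.005]
 [ 1.    -0.021  0.003]
 [ 0.003  0.005 -1.   ]]
```

At the outer limit the tool stays vertical and only the position is projected onto the reach. Checking the inner limit the same way, where a joint limit might leave some tilt.

```bash
python3 -m inch '[-36,-18,20,0,60, -72,-36,20,0,60, -108,-54,20,0,60, -144,-71,20,0,60, -180,-89,20,0,60, -216,-107,20,0,60, -252,-125,20,0,60, -288,-142,20,0,60, -324,-160,20,0,60, -360,-178,20,0,60]'
cat > st.py <<'E'
from plant import robot
from scipy.spatial.transform import Rotation as R
s=robot.read_state();print(s['q'].round(3),R.from_rotvec(s['orientation']).as_matrix().round(3).tolist(),s['tool_pos'].round(4),s['force'].round(1),s['wrist_torque'].round(2))
E
python3 st.py
python3 -m inch '[-18,-9,0,0,60, -36,-18,0,0,60, -54,-27,0,0,60, -72,-36,0,0,60, -90,-45,0,0,60, -108,-54,0,0,60, -126,-63,0,0,60, -144,-72,0,0,60]'
python3 st.py;python3 -m inch '[0,0,0,0,60]';python3 st.py
```

```text
t: 7.95
tool_pos: [0.4962, 0.2467, 0.2956]
orientation: [2.235, 2.191, 0.048]
force: [0.2, -1.2, 1.8]
opening: 0.0559
gripper_force: 0.0
[ 0.368 -0.047  1.532  0.002  1.624  0.388] [[0.02, 0.999, 0.03], [1.0, -0.02, 0.014], [0.014, 0.03, -0.999]] [0.4962 0.2467 0.2956] [ 0.2 -1.2  1.8] [-0.11  0.12 -0.02]
t: 8.62
tool_pos: [0.3531, 0.1756, 0.2953]
orientation: [2.235, 2.191, 0.048]
force: [-0.5, -0.1, 1.0]
opening: 0.0561
gripper_force: 0.0
[ 0.328 -0.502  1.906  0.003  1.704  0.349] [[0.02, 0.999, 0.03], [1.0, -0.02, 0.014], [0.014, 0.03, -0.999]] [0.3531 0.1756 0.2953] [-0.5 -0.1  1. ] [-0.07  0.08  0.01]
t: 8.7
tool_pos: [0.3522, 0.1752, 0.2958]
orientation: [2.235, 2.191, 0.049]
force: [0.5, 0.3, 0.1]
opening: 0.0557
gripper_force: 0.0
[ 0.328 -0.505  1.908  0.003  1.706  0.348] [[0.02, 0.999, 0.03], [1.0, -0.02, 0.014], [0.014, 0.03, -0.999]] [0.3522 0.1752 0.2958] [0.5 0.3 0.1] [-0.05  0.09  0.01]
```

The tool picked up 1.9° of outward lean at the outer limit and kept it on the way back in. So lean can be built up there and turned about z afterwards. I'll turn the closing axis tangential first, then push outward repeatedly.

```bash
python3 -m inch '[35,18,0,7,60, 70,36,0,14,60, 105,54,0,21,60, 140,71,0,28,60, 175,89,0,35,60, 210,107,0,42,60, 245,125,0,49,60, 280,142,0,56,60, 315,160,0,63,60, 350,178,0,70,60]'
python3 -m inch '[10,5,0,7,60, 20,10,0,14,60, 30,15,0,21,60, 40,20,0,28,60, 50,25,0,35,60, 60,30,0,42,60, 80,40,0,45,60, 110,55,0,45,60, 140,70,0,45,60, 170,85,0,45,60]'
python3 st.py
python3 -m inch '[20,10,0,0,60, 40,20,0,0,60, 60,30,0,0,60, 80,40,0,0,60, 100,50,0,0,60]'
python3 st.py
```

```text
t: 9.53
tool_pos: [0.7006, 0.3515, 0.2952]
orientation: [-0.597, -3.079, -0.044]
force: [0.4, 0.7, 1.5]
opening: 0.0558
gripper_force: 0.0
t: 10.37
tool_pos: [0.7834, 0.3939, 0.2687]
orientation: [-0.613, 3.058, 0.05]
force: [1.8, 0.4, 2.6]
opening: 0.0559
gripper_force: 0.0
[ 0.396  1.128  0.022  0.029  1.962 -1.559] [[-0.923, -0.385, 0.016], [-0.385, 0.922, 0.036], [-0.029, 0.027, -0.999]] [0.7834 0.3939 0.2687] [1.8 0.4 2.6] [ 0.05  0.   -0.  ]
t: 10.78
tool_pos: [0.8041, 0.4063, 0.2441]
orientation: [-0.607, 3.02, 0.066]
force: [-0.8, -0.5, -0.4]
opening: 0.0558
gripper_force: 0.0
[ 0.399  1.157  0.022  0.031  1.894 -1.558] [[-0.921, -0.387, 0.051], [-0.384, 0.922, 0.054], [-0.068, 0.03, -0.997]] [0.8041 0.4063 0.2441] [-0.8 -0.5 -0.4] [ 0.02  0.05 -0.01]
```

```bash
python3 -m inch '[36,18,5,0,60, 72,36,10,0,60, 108,54,15,0,60, 144,72,20,0,60, 180,90,25,0,60, 216,108,30,0,60, 252,126,35,0,60, 288,144,40,0,60, 324,162,45,0,60, 360,180,50,0,60]'
python3 st.py
```

```text
t: 11.62
tool_pos: [0.8277, 0.4195, 0.2073]
orientation: [-0.599, 2.982, 0.081]
force: [0.2, 0.4, -0.3]
opening: 0.0559
gripper_force: 0.0
[ 0.401  1.2    0.023  0.033  1.811 -1.557] [[-0.918, -0.387, 0.086], [-0.382, 0.921, 0.072], [-0.107, 0.033, -0.994]] [0.8277 0.4195 0.2073] [ 0.2  0.4 -0.3] [ 0.05  0.04 -0.01]
```

```bash
for i in 1; do python3 -m inch '[36,18,10,0,60]'|sed -n 2,3p; python3 -m inch '[36,18,10,0,60]'|sed -n 2,3p; python3 -m inch '[37,18,0,0,60, 37,18,0,0,60]'|sed -n 2,3p;python3 -m inch '[0,0,40,0,60, 0,0,80,0,60]'|sed -n 2,3p; python3 st.py; done
```

```text
tool_pos: [0.8373, 0.4244, 0.2074]
orientation: [-0.593, 2.956, 0.092]
tool_pos: [0.8482, 0.4301, 0.2095]
orientation: [-0.586, 2.924, 0.104]
tool_pos: [0.8606, 0.4358, 0.2]
orientation: [-0.58, 2.898, 0.114]
tool_pos: [0.8434, 0.4274, 0.2674]
orientation: [-0.578, 2.891, 0.117]
[ 0.399  1.135  0.027  0.04   1.775 -1.554] [[-0.906, -0.388, 0.171], [-0.373, 0.921, 0.114], [-0.201, 0.04, -0.979]] [0.8434 0.4274 0.2674] [0.1 0.8 1.1] [-0.    0.06  0.02]
```

Single-row calls each add about 2° (lean is now 11.8°). Continuing with those.

```bash
python3 -m inch '[37,18,5,0,60]'|sed -n 3p; python3 -m inch '[37,18,5,0,60]'|sed -n 3p; python3 -m inch '[37,18,5,0,60]'|sed -n 3p; python3 -m inch '[37,18,5,0,60]'|sed -n 3p; python3 -m inch '[37,18,5,0,60]'|sed -n 3p; python3 -m inch '[37,18,5,0,60]'|sed -n 3p; python3 st.py
```

```text
orientation: [-0.569, 2.845, 0.133]
orientation: [-0.563, 2.818, 0.142]
orientation: [-0.557, 2.793, 0.151]
orientation: [-0.551, 2.766, 0.161]
orientation: [-0.545, 2.738, 0.17]
orientation: [-0.538, 2.709, 0.18]
[ 0.399  1.185  0.023  0.049  1.541 -1.556] [[-0.858, -0.391, 0.333], [-0.344, 0.919, 0.194], [-0.382, 0.052, -0.923]] [0.9178 0.4627 0.2474] [-0.5  0.5  1. ] [-0.01  0.19  0.01]
```

```bash
python3 -m inch '[37,18,10,0,60]'|sed -n 3p; python3 -m inch '[37,18,10,0,60]'|sed -n 3p; python3 -m inch '[37,18,10,0,60]'|sed -n 3p; python3 -m inch '[37,18,10,0,60]'|sed -n 3p; python3 -m inch '[37,18,10,0,60]'|sed -n 3p; python3 -m inch '[37,18,10,0,60]'|sed -n 3p;python3 -m inch '[37,18,10,0,60]'|sed -n 3p;python3 -m inch '[37,18,10,0,60]'|sed -n 3p;python3 -m inch '[37,18,10,0,60]'|sed -n 3p; python3 st.py
```

```text
orientation: [-0.532, 2.682, 0.189]
orientation: [-0.526, 2.652, 0.198]
orientation: [-0.519, 2.621, 0.207]
orientation: [-0.513, 2.592, 0.216]
orientation: [-0.507, 2.563, 0.225]
orientation: [-0.5, 2.534, 0.233]
orientation: [-0.494, 2.505, 0.242]
orientation: [-0.488, 2.477, 0.249]
orientation: [-0.482, 2.448, 0.257]
[ 0.399  1.228  0.023  0.065  1.229 -1.561] [[-0.74, -0.399, 0.542], [-0.278, 0.914, 0.294], [-0.613, 0.067, -0.787]] [1.0069 0.5049 0.2604] [-0.  -0.3 -1. ] [-0.03  0.3  -0.04]
```

Lean is now 38°. Returning toward the carrier while turning the lean onto the carrier's x axis (yaw -120°).

```bash
python3 -m inch '[-27,-12,0,-7,60, -54,-24,0,-14,60, -81,-36,0,-21,60, -108,-48,0,-28,60, -135,-60,0,-35,60, -162,-72,0,-42,60, -189,-84,0,-49,60, -216,-96,0,-56,60, -243,-108,0,-63,60, -270,-120,0,-70,60]'
python3 st.py
python3 -m inch '[-20,-9,0,-7,60, -40,-18,0,-14,60, -60,-27,0,-21,60, -80,-35,0,-28,60, -100,-42,-10,-35,60, -120,-50,-20,-42,60, -140,-58,-30,-49,60, -150,-65,-40,-50,60, -150,-65,-40,-50,60]'
python3 st.py
python3 - <<'E'
from h import *
c=dict(np.load("top0.npz"))
m,st,ce=blob(c,(100,80,40),(130,255,255),(140,215,180,245));print("jar",ray(c,ce,.06))
print("spool",ray(c,(173,162),.045))
c=load("top");np.savez("top3.npz",**c)
m,st,ce=blob(c,(3,150,120),(20,255,255),(195,180,225,212));print("handle",st,ce,ray(c,ce,.05))
E
```

```text
t: 14.2
tool_pos: [0.7344, 0.3843, 0.2619]
orientation: [0.783, 2.358, -0.18]
force: [0.0, -0.1, 0.3]
opening: 0.0557
gripper_force: 0.0
[ 0.686  0.51   1.096 -0.64   1.327 -0.151] [[-0.618, 0.578, 0.532], [0.491, 0.813, -0.313], [-0.614, 0.067, -0.787]] [0.7344 0.3843 0.2619] [ 0.  -0.1  0.3] [ 0.13  0.23 -0.05]
t: 14.95
tool_pos: [0.5851, 0.3186, 0.2178]
orientation: [1.753, 1.866, -0.539]
force: [-0.2, -0.1, -0.4]
opening: 0.0559
gripper_force: 0.0
[ 0.721  0.655  0.978 -0.578  1.852  0.593] [[-0.028, 0.995, 0.1], [0.788, 0.084, -0.61], [-0.615, 0.062, -0.786]] [0.5851 0.3186 0.2178] [-0.2 -0.1 -0.4] [0.29 0.1  0.01]
jar [[0.48273472 0.43719724 0.06      ]]
spool [[0.67818323 0.40845585 0.045     ]]
handle [208 193  12   6  61] [213.54098361 195.45901639] [[0.5843294  0.28839097 0.05      ]]
```

```bash
python3 -m inch '[0,1,-35,-6,60, 0,2,-70,-6,60, 0,3,-105,-6,60, -1,4,-141,-6,60, -1,4,-141,-6,60, -1,4,-141,-6,60]'
python3 - <<'E'
exec(open("st.py").read())
from h import *
for n in("scene","top"):
    c=load(n);b=(330,210,450,300) if n=="scene" else (160,140,280,240)
    cv2.imwrite(f"pics/c_{n}.png",cv2.resize(c["image"][b[1]:b[3],b[0]:b[2]],None,fx=5,fy=5))
E
```

```text
t: 15.5
tool_pos: [0.585, 0.3231, 0.0784]
orientation: [1.854, 1.783, -0.576]
force: [-0.1, 0.8, 0.5]
opening: 0.0556
gripper_force: 0.0
[ 0.709  0.83   0.983 -0.526  1.745  0.766] [[0.053, 0.998, 0.039], [0.786, -0.017, -0.618], [-0.616, 0.063, -0.786]] [0.585  0.3231 0.0784] [-0.1  0.8  0.5] [0.27 0.06 0.03]
```

View pics/c_scene.png

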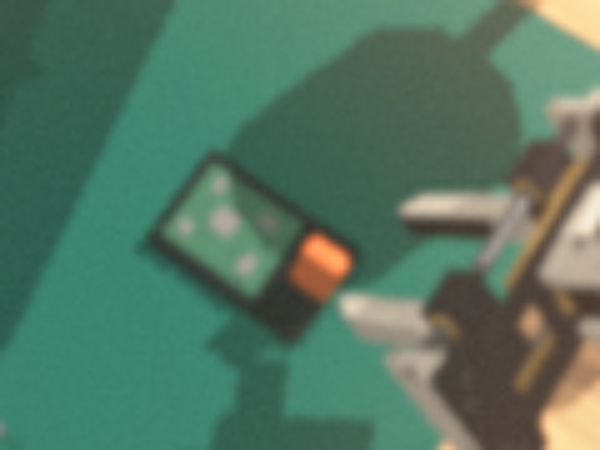

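The crop shows the leaned fingers either side of the line to the orange handle (tips near (405,210) and (345,305), handle at (320,265)). Going in and closing gently.

```bash
python3 -m inch '[0,-10,-13,0,60, 1,-21,-28,0,60, 1,-32,-42,0,60, 1,-42,-55,0,60, 1,-42,-55,0,60, 1,-42,-55,0,0, 1,-42,-55,0,0, 1,-42,-55,0,0, 1,-42,-55,0,0, 1,-42,-55,0,0]' 15
python3 -m inch '[0,0,0,0,0, 0,0,0,0,0, 0,0,0,0,0]' 15
python3 st.py
```

```text
t: 16.43
tool_pos: [0.5875, 0.2829, 0.0257]
orientation: [1.858, 1.782, -0.568]
force: [0.2, -0.1, 0.1]
opening: 0.0275
gripper_force: 0.0
t: 16.68
tool_pos: [0.5867, 0.2822, 0.0251]
orientation: [1.858, 1.782, -0.57]
force: [-3.0, 1.5, 4.5]
opening: 0.013
gripper_force: 14.9
[ 0.666  0.816  1.107 -0.535  1.626  0.791] [[0.056, 0.998, 0.041], [0.788, -0.019, -0.615], [-0.613, 0.067, -0.787]] [0.5867 0.2822 0.0251] [-3.   1.5  4.5] [-0.    0.73 -0.35]
```

```bash
python3 -m inch '[0,0,10,0,0, 0,0,25,0,0, 0,0,40,0,0, 0,-10,50,2,0, -3,-35,50,5,0, -6,-65,50,8,0, -10,-95,50,11,0, -14,-125,50,14,0, -18,-155,50,17,0, -18,-155,50,17,0]' 30
python3 - <<'E'
exec(open("st.py").read())
from h import *
c=load("scene");cv2.imwrite("pics/d.png",cv2.resize(c["image"][150:300,240:430],None,fx=4,fy=4))
E
```

```text
t: 17.52
tool_pos: [0.5646, 0.1207, 0.0735]
orientation: [1.549, 2.009, -0.466]
force: [-1.0, 0.5, -3.0]
opening: 0.0117
gripper_force: 30.0
[ 0.526  0.326  1.698 -0.681  1.319  0.513] [[-0.18, 0.96, 0.215], [0.767, 0.274, -0.58], [-0.616, 0.06, -0.786]] [0.5646 0.1207 0.0735] [-1.   0.5 -3. ] [ 0.52  0.3  -0.07]
```

View pics/d.png

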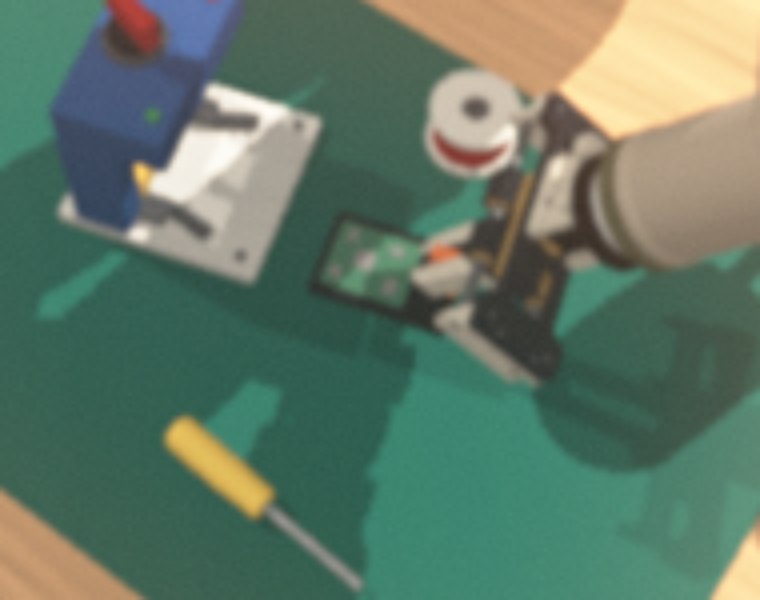

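The crop shows the carrier held level ahead of the gripper, with its front edge at about (320,255), the plate beyond, and the spool clear at (475,120). Moving over the plate, staying high.

```bash
python3 -m inch '[-3,-25,0,0,0, -6,-50,0,0,0, -9,-75,0,0,0, -12,-100,0,0,0, -15,-125,0,0,0, -17,-145,0,0,0, -17,-145,0,0,0, -17,-145,0,0,0, -17,-145,0,0,0]' 30
python3 - <<'E'
exec(open("st.py").read())
from h import *
c=load("top");np.savez("top4.npz",**c);np.savez("scene4.npz",**load("scene"))
b=(250,150,400,250);cv2.imwrite("pics/e.png",cv2.resize(c["image"][b[1]:b[3],b[0]:b[2]],None,fx=5,fy=5))
E
```

```text
t: 18.32
tool_pos: [0.5533, -0.0172, 0.076]
orientation: [1.552, 2.006, -0.454]
force: [-0.1, -0.3, -2.5]
opening: 0.0118
gripper_force: 30.0
[ 0.302  0.126  1.927 -0.736  1.159  0.379] [[-0.175, 0.959, 0.221], [0.771, 0.274, -0.575], [-0.612, 0.07, -0.787]] [ 0.5533 -0.0172  0.076 ] [-0.1 -0.3 -2.5] [0.48 0.23 0.02]
```

View pics/e.png

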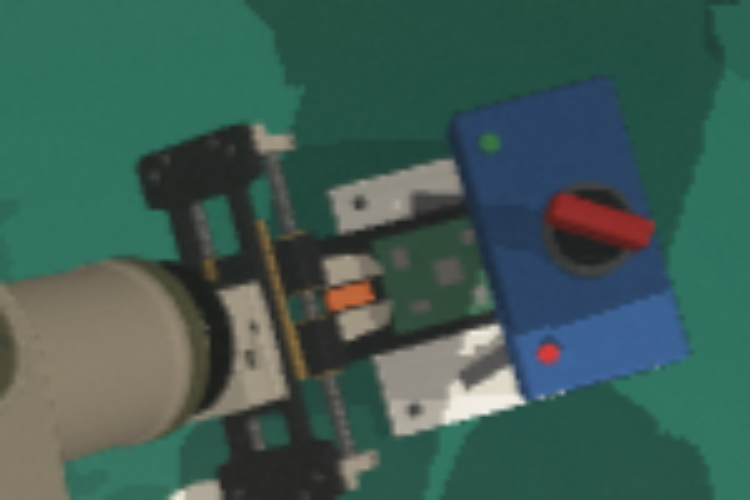

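Run:
```python
from h import *
O=np.array([.5729,-.1107]);X=np.array([.2733,-.9619]);Y=np.array([.9619,.2733])
J=lambda p:(np.array([(p[:2]-O)@X,(p[:2]-O)@Y])*1000).round(1)
c=dict(np.load("top4.npz"))
m,st,ce=blob(c,(3,150,120),(20,255,255),(305,195,335,220));p=ray(c,ce,.104)[0];print("top",st,ce,p,J(p))
s=dict(np.load("scene4.npz"))
g=proj(s,np.array([.5494,-.0073,.096]))[0];print(g)
x,y=g.astype(int)
m,st,q=blob(s,(3,150,120),(20,255,255),(x-25,y-25,x+25,y+25));print("scene",st,q,J(ray(s,q,.098)[0]))
# board lateral: green mask
m,st,q=blob(c,(40,40,30),(85,255,255),(325,194,348,218));print("board",st,q,rect(c,m,.06),J(ray(c,q,.06)[0]))
```

```text
top [315 206  10   6  36] [319.33333333 208.75      ] [ 0.54762847 -0.00642064  0.104     ] [-107.2    4.2]
[312.13890231 186.03448165]
scene [311 184   3   2   5] [311.8 184.4] [-103.5    2. ]
board [325 194  23  23 340] [335.64117647 204.91470588] ((564.006103515625, -53.60634231567383), (55.94810104370117, 57.7797966003418), 16.474803924560547) [-58.1   6.6]
```

```bash
python3 -m inch '[-6,12,0,0,0, -12,23,0,0,0, -12,23,0,0,0, -12,23,-15,0,0, -12,23,-28,0,0, -12,23,-34,0,0, -12,23,-34,0,0, -12,23,-34,0,0]' 30
python3 st.py
python3 -m inch '[0,0,-2,0,0, 0,0,-4,0,0, 0,0,-4,0,0]' 30
python3 st.py
```

```text
t: 19.08
tool_pos: [0.5395, 0.0048, 0.0401]
orientation: [1.551, 2.008, -0.458]
force: [0.3, -0.1, -1.8]
opening: 0.012
gripper_force: 30.0
[ 0.352  0.184  1.941 -0.747  1.138  0.464] [[-0.178, 0.959, 0.218], [0.77, 0.274, -0.577], [-0.613, 0.065, -0.787]] [0.5395 0.0048 0.0401] [ 0.3 -0.1 -1.8] [0.52 0.22 0.06]
t: 19.33
tool_pos: [0.5407, 0.0049, 0.038]
orientation: [1.551, 2.006, -0.456]
force: [-2.9, 1.3, 7.0]
opening: 0.0116
gripper_force: 30.0
[ 0.352  0.19   1.94  -0.75   1.133  0.47 ] [[-0.176, 0.959, 0.22], [0.77, 0.273, -0.577], [-0.614, 0.068, -0.787]] [0.5407 0.0049 0.038 ] [-2.9  1.3  7. ] [-0.42  0.8  -0.54]
```

Contact at 7 N, carrier on the plate. Easing the grip so it lies flat, then sliding in.

```bash
python3 -m inch '[0,0,0,0,0, 0,0,0,0,0, 4,-10,0,0,0, 7,-20,0,0,0, 10,-30,0,0,0, 12,-39,0,0,0, 15,-48,0,0,0, 17,-57,0,0,0, 17,-57,0,0,0, 17,-57,0,0,0]' 5
python3 - <<'E'
exec(open("st.py").read())
from h import *
O=np.array([.5729,-.1107]);X=np.array([.2733,-.9619]);Y=np.array([.9619,.2733])
J=lambda p:(np.array([(p[:2]-O)@X,(p[:2]-O)@Y])*1000).round(1)
print(J(s['tool_pos']-.019*R.from_rotvec(s['orientation']).as_matrix()[:,2]))
c=load("top");np.savez("top5.npz",**c)
g=proj(c,s['tool_pos']+np.array([0,.012,.03]))[0].astype(int)
m,st,ce=blob(c,(3,150,120),(20,255,255),(g[0]-20,g[1]-15,g[0]+20,g[1]+15));print(st,J(ray(c,ce,.065)[0]))
E
```

```text
t: 20.17
tool_pos: [0.5566, -0.0533, 0.0365]
orientation: [1.553, 2.006, -0.458]
force: [0.0, -1.3, 1.4]
opening: 0.0136
gripper_force: 5.1
[ 0.232  0.176  1.959 -0.777  1.061  0.391] [[-0.176, 0.96, 0.218], [0.77, 0.272, -0.577], [-0.613, 0.066, -0.787]] [ 0.5566 -0.0533  0.0365] [ 0.  -1.3  1.4] [-0.18  0.19 -0.05]
[-71.3  -1. ]
[328 207   9   5  34] [-71.7  -2.3]
```

Grasp point is at jig x -71, force is low, and the front edge is already past the pin. About 26 mm to go.

```bash
python3 -m inch '[2,-6,0,0,0, 4,-12,0,0,0, 5,-18,0,0,0, 6,-22,0,0,0, 6,-22,0,0,0]' 5; python3 -m inch '[1,-2,0,0,0, 1,-4,0,0,0, 2,-6,0,0,0, 2,-6,0,0,0]' 8
cat > j.py <<'E'
exec(open("st.py").read())
from h import *
O=np.array([.5729,-.1107]);X=np.array([.2733,-.9619]);Y=np.array([.9619,.2733])
J=lambda p:(np.array([(p[:2]-O)@X,(p[:2]-O)@Y])*1000).round(1)
print(J(s['tool_pos']-.019*R.from_rotvec(s['orientation']).as_matrix()[:,2]),'Fx',s['force'][:2]@X)
c=load("top")
g=proj(c,s['tool_pos']+np.array([0,.012,.03]))[0].astype(int)
m,st,ce=blob(c,(3,150,120),(20,255,255),(g[0]-20,g[1]-15,g[0]+20,g[1]+15));print(st,J(ray(c,ce,.065)[0]))
E
python3 j.py
```

```text
t: 20.63
tool_pos: [0.563, -0.075, 0.0366]
orientation: [1.552, 2.007, -0.457]
force: [0.8, 0.2, 1.6]
opening: 0.0126
gripper_force: 5.0
t: 20.97
tool_pos: [0.565, -0.0803, 0.0367]
orientation: [1.551, 2.007, -0.457]
force: [-0.7, 1.5, 3.1]
opening: 0.0132
gripper_force: 7.9
[ 0.175  0.174  1.961 -0.787  1.026  0.35 ] [[-0.177, 0.959, 0.219], [0.77, 0.274, -0.576], [-0.613, 0.067, -0.787]] [ 0.565  -0.0803  0.0367] [-0.7  1.5  3.1] [ 0.1   0.33 -0.16]
[-43.   -0.3] Fx -1.6569466147035716
[338 204   9   5  32] [-43.2  -1.4]
```

```bash
python3 -m inch '[0,-2,0,0,0, 1,-4,0,0,0, 1,-4,0,0,0]' 12; python3 j.py
```

```text
t: 21.27
tool_pos: [0.5669, -0.0826, 0.0369]
orientation: [1.551, 2.008, -0.453]
force: [-2.6, 10.6, 7.1]
opening: 0.0124
gripper_force: 12.1
[ 0.168  0.173  1.96  -0.787  1.019  0.345] [[-0.177, 0.959, 0.222], [0.771, 0.275, -0.574], [-0.611, 0.069, -0.788]] [ 0.5669 -0.0826  0.0369] [-2.6 10.6  7.1] [0.9  0.57 0.  ]
[-40.3   0.8] Fx -10.870938084876387
[338 204   9   5  30] [-42.1  -0.4]
```

Reaction of 10.9 N at handle x about -42 (nominal -45, within calibration error): it is against the stop. Releasing and backing out along the tool axis.

```bash
python3 -m inch '[0,0,0,0,0, 0,0,0,0,35, 0,0,0,0,35, 0,0,0,0,35, 0,0,0,0,35, -3,9,12,0,35, -7,18,25,0,35, -12,32,44,0,35, -17,46,63,0,35]' 3
python3 -m inch '[-8,23,30,0,35, -16,50,50,0,35, -24,85,70,0,35, -32,120,80,0,35, -32,120,80,0,35]'
python3 - <<'E'
from h import *
from plant import robot
print(robot.read_state()['force'])
O=np.array([.5729,-.1107]);X=np.array([.2733,-.9619]);Y=np.array([.9619,.2733])
J=lambda p:(np.array([(p[:2]-O)@X,(p[:2]-O)@Y])*1000).round(1)
t=load("top");s=load("scene")
m,st,ce=blob(t,(3,150,120),(20,255,255),(320,190,355,220));print(st,J(ray(t,ce,.064)[0]))
m,st,ce=blob(t,(0,120,50),(9,255,255),(345,165,405,225));print("wing",rect(t,m,.207))
A=cv2.resize(t["image"][150:250,290:410],None,fx=3.3,fy=3.3);B=cv2.resize(s["image"][130:230,230:350],None,fx=3.3,fy=3.3)
cv2.imwrite("pics/f.png",np.hstack([A,B]))
E
```

```text
t: 22.07
tool_pos: [0.5478, -0.0383, 0.0994]
orientation: [1.552, 2.008, -0.459]
force: [0.7, -0.2, 0.4]
opening: 0.0322
gripper_force: 0.0
t: 22.48
tool_pos: [0.5177, 0.0874, 0.1826]
orientation: [1.549, 2.009, -0.447]
force: [0.6, 0.0, 0.1]
opening: 0.0327
gripper_force: 0.0
[0.56970428 0.0292779  0.12129877]
[338 204   9   5  33] [-43.5  -0.5]
wing ((575.9934692382812, -122.66317749023438), (50.38282775878906, 17.2554931640625), 74.26991271972656)
```

View pics/f.png

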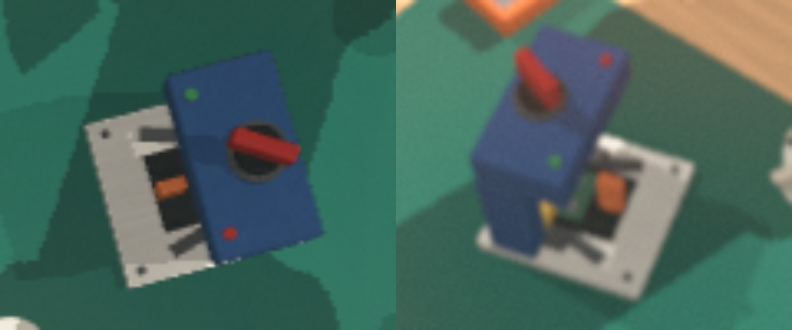

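The picture shows the carrier under the beam with only its rear strip and handle showing (handle at (170,187) left, (610,192) right). It lies flat between the rails, the wing is still at its undone angle, and the gripper is clear. Handing in.

```bash
python3 -c "
from plant import job
print(job.close_job())"
```

```text
the job is handed in; nothing more can be done
None
```

I undid the lock screw by about 1.18 rad, then slid the carrier under the beam until the back stop pushed back with 11 N. I let go of it lying flat there, with the gripper clear, and handed the job in at about 22.5 s; `close_job()` returned no verdict.

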